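Seat a filter plate in its spring-clip holder

ROBOT

A 7-joint arm with a two-finger parallel gripper is mounted at the origin on a cart in front of the work surface, level with it; the furniture and walls round the work are solid. World frame = base frame: x ahead of the robot, y to its left, z up, the work surface at z = 0. Lengths are in mm, angles in rad, forces in N, time in s.
With the tool pointing down it reaches from about 400 to 875 mm from the base axis. Payload 4.4 kg.
Tool frame: the origin (TCP) lies on the centre line of the jaws, within the pads' length; the fingertips stand 25 mm ahead of it and the grasp point (between the pads) lies 6 mm ahead of it (ctrl.finger_overhang is the distance from the TCP to the fingertips, in mm); z points along the fingers, y is the line along which they close (so a half turn about z gives the same grasp; the last joint's range is limited). The gripper opens to 85 mm and grips with 20 to 120 N. Pads are 22 mm wide; open, the fingers measure 114 mm over their backs; the gripper's body (76 mm by 85 mm) begins 54 mm behind the grasp point. The pads swing forward as they close: fully open they stand 13 mm farther back than shut.
Start: joints at [1.148, 0.628, 0.038, 1.517, -0.027, 0.996, -0.02], TCP at [227.057, -609.067, 256.313] pointing down, gripper open.
Joint ranges: [-3.06, 3.06], [-0.37, 2.12], [-1.25, 1.32], [0.18, 2.47], [-1.1, 4.24], [0.23, 1.98], [-2.94, 2.94]. Speed limits (rad/s): [2.57, 2.57, 3.14, 3.14, 3.14, 3.14, 3.14].

INTERFACE

Orientations are given as [roll, pitch, yaw] about the fixed x, y, z axes, in that order (R = Rz(yaw) Ry(pitch) Rx(roll)).
In Python, from cell import ctrl gives the robot as it stands. The module is installed in compiled form; this text tells all that it offers.
- The arm moves only by the tool play_rows, never from a script. Its argument "targets" is a list of rows, each a list of 5 numbers: the closure, from 0 (fully open) to 1 (shut), then the shift along the tool's x, y, z in cm, then the turn about the tool's z in degrees. In form: [[gripper, dx, dy, dz, spin], ...]. A call has 1 to 10 rows; each row is the pose to reach, as a shift and turn from the pose commanded when the call began, along the tool's axes at that moment; what a row does not reach only later rows make up. A row lasts 1/10 s, in which the tool goes at most 50 mm and 8.59 degrees, less where a joint would pass 70% of its speed; a pose out of reach is approached as far as the arm can. A call with a gripper value outside its range is refused whole. The fingers move at their own pace and stop on an object; the grip force is fixed at half the most. Time passes only in rows, so rows that repeat a pose let the fingers close. It gives the time, the measured TCP pose, the force, the opening and the grip force at its end, in the units of the state.
- ctrl.read_state(): the state, without advancing time (a new reading comes with each control period).
- ctrl.get_image(name): name is "side" or "top" or "wrist"; returns (picture, depth): 480x640x3 uint8, red, green, blue; 480x640 float32, mm along the optical axis (not along the pixel's ray), 0 where there is no reading.
- ctrl.calibration(name): a dict with "vfov" (degrees; the focal length in pixels is half the picture's height over the tangent of half this angle, whatever the lens; pixels are square), "cx", "cy" (the principal point, pixels), "k1" (the pictures are not rectified: a ray, as slopes to the right and down, at radius r is drawn at 1 + k1 r^2 times it, then the intrinsics apply), "extrinsics" (4x4, takes a point from camera to world coordinates); the wrist camera has in their place "mount" (4x4, takes a point from camera to tool coordinates, whose origin is the TCP and whose axes are the flange's). Camera axes: x right, y down, z forward; pixel columns grow to the right and rows downward; lengths in mm; the calibration is good to about 2 mm. A picture is of the moment at which its call begins: read the wrist's pose just before it. calibration takes no time and is no camera call.
- ctrl.finish_job(): hands the job in; it is judged then, once.
Trained networks look in the newest picture that a camera, given by its name, has taken for a name from the list of things; names that differ only in an ending like _2 or _b are one class to them, and where a whole thing is asked for, a point or a joint stands for the part that bears it (a point fixed in the world has none). Each returns a list of dicts, best first, with "confidence" (0 to 1); they miss things now and then, are a little off and sometimes report something else, mostly with a low value. They report only what shows in the picture. A call takes as long as a camera call.
- ctrl.search_frame(camera, name): "bbox" ([left, top, right, bottom] in pixels, round what is visible of it).
- ctrl.trace(camera, name): "pixels" (480x640 bool, what is visible of it) and "bbox" ([left, top, right, bottom] in pixels, round what is visible of it).
The state is a dict: "clock": time; "qpos": joint angles; "qd": joint speeds; "tau": joint torques, N m; "eef_pos": TCP position; "tool_rot": TCP orientation; "force": force on the tool from outside, world axes, zero at the start; "torque": the same for the moment, N m; "width": finger opening in mm; "gripper_force": force on a finger pad.
Only numpy, scipy, OpenCV 4.12 (cv2) and the standard library are available. Lean on these libraries where they do the work, as an engineer would, in place of code of your own. Each camera call takes 0.05 s, during which the arm holds its last target. There are 200 camera calls.

TASK

Take the amber filter plate out of its white storage stand and push it down into the grey filter holder with brass clips, ears in the two clip-lined slots, until both ears sit flat on the slot floors; then let go. The holder's slide has been locked somewhere off centre, so find the slots with a light touch, and never press or push the plate on the holder with more than about 30 N. Leave the beaker, timer, bottle and vial standing where they are.

Things in the scene. Friction and masses are not known exactly. Their poses are not given: they have to be found in the camera images.
- filter: the loose filter plate, 120 g, upright in the stand at first. Origin: middle of its bottom edge; z up the plate, y along its width, x normal to it. Black frame 72 (y) x 6 (x) x 60 (z) mm with an amber pane; a steel ear on each side, 6 mm thick, z = 22 to 40 mm, reaching out to y = +-48 mm. It fits the holder either way round.
- filter_tab (a point): centre of the plate's orange grip tab, 80 mm above its bottom edge: 10 (x) x 30 (y) mm, from z = 60 to 100 mm. Take it here from above, fingers closing along the plate's x
- holder: the fixed filter holder. Origin: middle of the underside of its dark steel base, 96 (x) x 150 (y) x 5 mm; z up. On it a carriage with two grey blocks is locked (it does not give) anywhere up to 12 mm either way from the middle along the holder's x; where is not measured. Each block is 60 mm long in x, |y| = 38 to 60 mm, top flat at z = 60 mm, with a slot at mid length.
- holder_rest (a point): point 38 mm above the holder's origin: height of the plate's origin while its ears merely rest on the block tops. From here it must go down 26 mm in the slots. The slots run across y to |y| = 50 mm (2 mm play at each ear), floors at z = 34 mm in the holder
- holder_seat (a point): point 12 mm above the holder's origin: height of the seated plate's origin. Relative to the carriage's middle each slot has a rigid wall at x = -3 mm and a brass spring clip at x = +1 mm (leaning out to +4.5 mm at the top, then flat over the block top), which the ear pushes back 2 mm; the seated plate's mid-plane is at x = 0. Ears drop in within about 1 mm of that. Each clip presses with about 4.5 N and drags; push on to the hard floor
- stand: the fixed white storage stand. Origin: middle of its underside, 60 (x) x 100 (y) mm; z up. The plate stands in a groove along y, 8 mm wide, 18 mm deep, floor at z = 6 mm, walls up to z = 24 mm, its own axes parallel to the stand's. Pull straight up.
- beaker_100: bystander: clear glass beaker, 60 mm wide, 70 mm tall, origin at the centre of its underside
- timer: bystander: small white timer, 66 mm wide, 62 mm tall, origin at the centre of its underside
- dropper: bystander: white dropper bottle, 32 mm wide, 76 mm tall, origin at the centre of its underside
- vial: bystander: small brown vial with a red cap, 23 mm wide, 46 mm tall, origin at the centre of its underside

How it is judged:
By the outcome, as a careful person would: the job done as asked, in the order asked, and still so for the second after the job is handed in, with the robot touching nothing.
It also fails if it takes over 54 s, if anything falls off the work surface, if the arm or the gripper's body presses on something with over 40 N, if the wrist force passes 120 N, or if a joint passes its speed limit or range.

## Working session

There is one attempt and no reset: what is moved stays moved. The work goes in short steps, Python scripts to look and compute and a tool call to move; the robot and the scene stay as the last step left them, time stands still between calls to the robot, and variables do not carry over. Pictures are saved under pics/ and viewed, at most 10 in all, crops included, and the job is handed in when it is done.

Besides the shell and the picture viewer there is one more tool, called after "Call:" as name([rows], argument=value, ...), one row to a line, values as JSON. play_rows: Moves the arm, as the interface text tells. Its arguments: {"type":"object","properties":{"targets":{"type":"array"}},"required":["targets"]}

```bash
mkdir -p pics; cat > h.py <<'E'
import numpy as np, cv2
from cell import ctrl
from scipy.spatial.transform import Rotation as R
def T_tool(s):
    T=np.eye(4);T[:3,:3]=R.from_euler('xyz',s['tool_rot']).as_matrix();T[:3,3]=s['eef_pos'];return T
def cam(name):
    s=ctrl.read_state();c=ctrl.calibration(name);p,d=ctrl.get_image(name)
    E=np.array(c['extrinsics']) if name!='wrist' else T_tool(s)@np.array(c['mount'])
    return p,d,c,E
def world(d,c,E,mask=None):
    f=240/np.tan(np.radians(c['vfov'])/2)
    K=np.array([[f,0,c['cx']],[0,f,c['cy']],[0,0,1.]])
    v,u=np.mgrid[0:480,0:640].astype(float)
    xd=(u-c['cx'])/f;yd=(v-c['cy'])/f
    x,y=xd.copy(),yd.copy()
    for _ in range(15):
        k=1+c['k1']*(x*x+y*y);x,y=xd/k,yd/k
    P=np.stack([x*d,y*d,d],-1)@E[:3,:3].T+E[:3,3]
    m=d>0
    if mask is not None:m=m&mask
    return P,m
E
python3 - <<'E'
from h import *
s=ctrl.read_state();print(s['clock'],s['eef_pos'],s['tool_rot'],s['width'],s['force'],ctrl.finger_overhang)
for n in ['top','side']:
    p,d,c,E=cam(n);cv2.imwrite(f'pics/{n}0.png',p[...,::-1]);P,_=world(d,c,E)
    print(n,E.round(2).tolist(),c['vfov'],c['k1'])
    for o in ['filter','filter_tab','holder','stand','beaker_100','timer','dropper','vial']:
        for r in ctrl.trace(n,o)[:1]:
            m=r['pixels']&(d>0);q=P[m]
            print(o,round(r['confidence'],2),np.round(r['bbox']),np.percentile(q,[2,50,98],axis=0).round().tolist() if len(q) else None)
    np.savez(f'{n}0.npz',p=p,d=d,E=E)
E
```

```text
0.0 [ 226.87295937 -608.50781628  255.37579752] [-3.13969724e+00 -1.13839128e-05  3.56799704e-01] 85.24313332997977 [-0.01157353 -0.05963063 -0.59114802] 25.0
top [[0.01, -0.98, 0.21, 328.82], [-1.0, -0.0, 0.0, 3.2], [-0.0, -0.21, -0.98, 1288.78], [0.0, 0.0, 0.0, 1.0]] 47.425402698631316 -0.1544507797044824
filter 0.83 [357. 264. 395. 281.] [[466.0, -150.0, 17.0], [479.0, -108.0, 64.0], [494.0, -70.0, 108.0]]
filter_tab 0.55 [353. 266. 397. 280.] [[466.0, -153.0, 17.0], [479.0, -110.0, 64.0], [492.0, -70.0, 108.0]]
holder 0.76 [235. 243. 304. 285.] [[461.0, 62.0, 0.0], [502.0, 133.0, 9.0], [551.0, 206.0, 63.0]]
stand 0.6 [349. 256. 398. 292.] [[443.0, -158.0, -0.0], [474.0, -106.0, 7.0], [515.0, -61.0, 44.0]]
beaker_100 0.77 [327. 166. 352. 199.] [[667.0, -60.0, 13.0], [700.0, -37.0, 28.0], [718.0, -10.0, 72.0]]
timer 0.79 [451. 193. 486. 212.] [[636.0, -376.0, -1.0], [647.0, -338.0, 59.0], [675.0, -309.0, 66.0]]
dropper 0.56 [458. 271. 473. 287.] [[455.0, -332.0, 9.0], [467.0, -318.0, 48.0], [485.0, -308.0, 81.0]]
vial 0.57 [175. 272. 190. 283.] [[459.0, 327.0, -3.0], [468.0, 334.0,
[... 305 characters left out ...]
8 [363. 219. 388. 254.] [[462.0, -152.0, 20.0], [475.0, -105.0, 53.0], [491.0, -65.0, 105.0]]
holder 0.96 [274. 273. 348. 348.] [[455.0, 70.0, -0.0], [494.0, 134.0, 11.0], [548.0, 209.0, 61.0]]
stand 0.95 [352. 241. 398. 267.] [[439.0, -151.0, -0.0], [464.0, -92.0, 7.0], [511.0, -58.0, 25.0]]
beaker_100 0.87 [268. 213. 288. 245.] [[664.0, -63.0, 3.0], [687.0, -27.0, 45.0], [715.0, -9.0, 70.0]]
timer 0.7 [344. 157. 357. 189.] [[633.0, -366.0, 7.0], [641.0, -320.0, 48.0], [657.0, -304.0, 65.0]]
dropper 0.66 [405. 180. 416. 209.] [[452.0, -330.0, 4.0], [465.0, -315.0, 41.0], [479.0, -305.0, 77.0]]
vial 0.56 [269. 376. 281. 398.] [[456.0, 332.0, -0.0], [463.0, 347.0, 32.0], [476.0, 352.0, 48.0]]
```

View pics/top0.png

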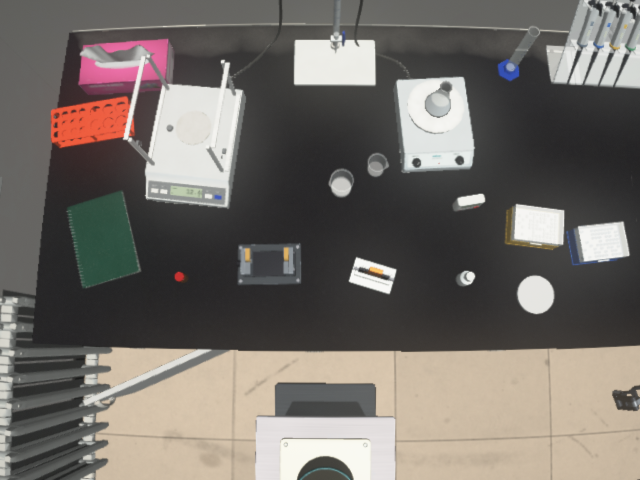

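View pics/side0.png

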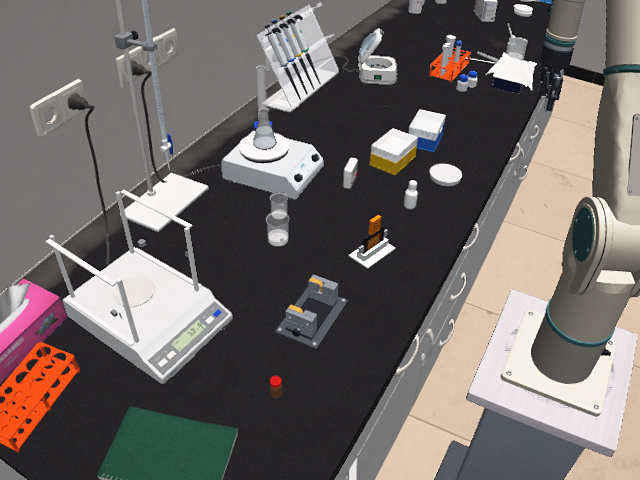

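The stand with the plate is near (373,275) in the top view and the holder near (269,263). The bystanders are well clear of both. Next I need the yaws.

```bash
python3 - <<'E'
from h import *
for n in ['top','side']:
    z=np.load(f'{n}0.npz');c=ctrl.calibration(n);P,m=world(z['d'],c,z['E']);p=z['p'].astype(int)
    def rect(name,cx,cy,r,zl,zh,extra=None):
        k=m&(np.hypot(P[...,0]-cx,P[...,1]-cy)<r)&(P[...,2]>zl)&(P[...,2]<zh)
        if extra is not None:k&=extra
        q=P[k][:,:2].astype(np.float32);(a,b),(w,h),ang=cv2.minAreaRect(q)
        pc=np.linalg.eigh(np.cov(q.T))[1][:,1]
        print(n,name,len(q),round(a,1),round(b,1),round(w),round(h),round(ang,1),'pca',np.degrees(np.arctan2(pc[1],pc[0])).round(1), np.median(P[k][:,2]).round(1))
    R_,G,B=p[...,0],p[...,1],p[...,2]
    orange=(R_>170)&(G>80)&(G<180)&(B<110)
    white=(R_>170)&(B>150)
    rect('tab',477,-108,60,70,115,orange)
    rect('stand',477,-108,85,-8,30,white)
    rect('holder',505,134,105,2.5,9)
    rect('blocks',505,134,105,54,66)
E
```

```text
top tab 13 476.3 -109.2 25 1 72.8 pca 72.9 102.7
top stand 812 480.8 -111.2 100 62 73.1 pca 72.1 6.7
top holder 1522 504.8 133.0 207 202 43.8 pca 91.9 5.0
top blocks 465 506.3 135.7 58 120 0.8 pca 91.5 59.6
side tab 38 476.2 -109.3 33 11 77.3 pca 77.0 105.0
side stand 425 478.5 -110.3 103 66 72.9 pca 59.7 6.0
side holder 1037 501.8 138.2 199 180 4.8 pca 88.8 5.0
side blocks 522 502.5 135.8 61 125 1.4 pca 91.4 58.6
```

Call:
play_rows([
  [0, 40.8, -38, 3, -52.6],
  [0, 40.8, -38, 3, -52.6],
  [0, 40.8, -38, 3, -52.6],
  [0, 40.8, -38, 3, -52.6],
  [0, 40.8, -38, 3, -52.6],
  [0, 40.8, -38, 3, -52.6],
  [0, 40.8, -38, 3, -52.6],
  [0, 40.8, -38, 3, -52.6],
  [0, 40.8, -38, 3, -52.6],
  [0, 40.8, -38, 3, -52.6],
])

```text
clock: 1.9
eef_pos: [451.4, -161.0, 229.7]
tool_rot: [3.141, 0.0, 1.274]
force: [1.9, -0.8, 0.1]
width: 85.5
gripper_force: 0.0
```

Call:
play_rows([
  [0, 4.6, 0.9, 0, 0],
  [0, 4.6, 0.9, 0, 0],
  [0, 4.6, 0.9, 0, 0],
  [0, 4.6, 0.9, 0, 0],
])

```text
clock: 2.3
eef_pos: [472.0, -122.5, 229.4]
tool_rot: [-3.141, 0.001, 1.273]
force: [-0.0, 0.3, -0.7]
width: 85.3
gripper_force: 0.0
```

```bash
cat > look.py <<'E'
from h import *
import sys
s=ctrl.read_state();print(s['clock'],s['eef_pos'].round(1),s['tool_rot'],s['force'].round(1),s['width'])
p,d,c,E=cam('wrist');cv2.imwrite(f'pics/{sys.argv[1]}.png',p[...,::-1]);np.savez(sys.argv[1],p=p,d=d,E=E)
print(E.round(2).tolist(), 'mount',np.array(c['mount']).round(1).tolist())
E
python3 look.py w1; python3 - <<'E'
from h import *
z=np.load('w1.npz');P,m=world(z['d'],ctrl.calibration('wrist'),z['E']);p=z['p'].astype(int)
hsv=cv2.cvtColor(z['p'],cv2.COLOR_RGB2HSV)
o=(hsv[...,0]>5)&(hsv[...,0]<22)&(hsv[...,1]>170)&(hsv[...,2]>130)
k=m&o&(P[...,2]>100)&(P[...,2]<112)&(np.hypot(P[...,0]-477,P[...,1]+108)<50)
q=P[k];print(len(q),np.median(q,0));print(cv2.minAreaRect(q[:,:2].astype(np.float32)))
E
```

```text
2.3 [ 472.  -122.5  229.4] [-3.14126804e+00  1.00499250e-03  1.27314227e+00] [-0.   0.3 -0.7] 85.30846980580412
[[0.96, -0.28, -0.09, 493.72], [-0.29, -0.91, -0.28, -49.82], [-0.0, 0.3, -0.96, 347.8], [0.0, 0.0, 0.0, 1.0]] mount [[-0.0, -1.0, -0.3, 75.8], [1.0, -0.0, -0.0, -0.6], [0.0, -0.3, 1.0, -118.5], [0.0, 0.0, 0.0, 1.0]]
0 [nan nan nan]
((0.0, 0.0), (0.0, 0.0), 0.0)
  return _methods._mean(a, axis=axis, dtype=dtype,
  ret = um.true_divide(
```

View pics/w1.png

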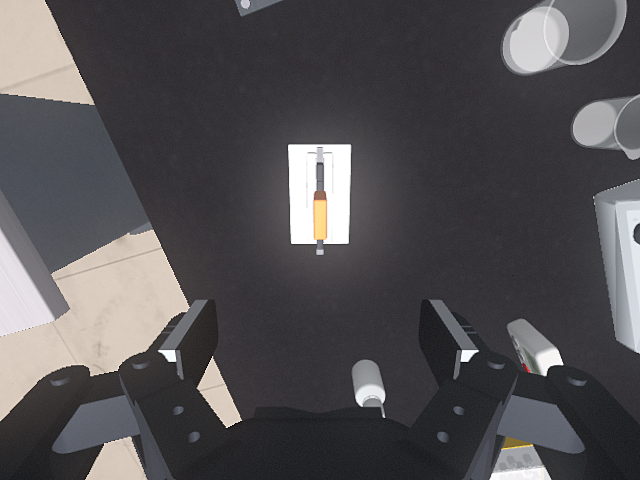

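The tab is at (320,218) in the wrist view. It is lateral-centred between the fingers and its yaw is aligned with them. Now the exact numbers.

```bash
python3 - <<'E'
from h import *
z=np.load('w1.npz');P,m=world(z['d'],ctrl.calibration('wrist'),z['E'])
for v,u in [(200,320),(218,320),(235,320),(160,300),(160,340),(230,300),(249,320),(153,320),(300,300)]:print(v,u,z['p'][v,u],z['d'][v,u],P[v,u].round(1))
hsv=cv2.cvtColor(z['p'],cv2.COLOR_RGB2HSV)
o=(hsv[...,0]>5)&(hsv[...,0]<25)&(hsv[...,1]>130)&(hsv[...,2]>170);o[:150]=0;o[260:]=0;o[:,:290]=0;o[:,350:]=0
q=P[o&m];k=q[:,2]>q[:,2].max()-4;print(o.sum(),len(q),q[k].mean(0),cv2.minAreaRect(q[k][:,:2].astype(np.float32)))
w=(hsv[...,1]<40)&(hsv[...,2]>200);w[:130]=0;w[260:]=0;w[:,:270]=0;w[:,370:]=0
q=P[w&m&(P[...,2]<14)];print(cv2.minAreaRect(q[:,:2].astype(np.float32)),np.median(q[:,2]))
E
```

```text
200 320 [255 178 109] 243.27545 [481.4 -94.4 107.4]
218 320 [255 221 145] 247.96857 [ 477.5 -107.1  106.6]
235 320 [255 218 139] 251.79216 [ 473.8 -119.3  106.6]
160 300 [255 255 255] 332.68567 [469.2 -70.    7.7]
160 340 [255 255 255] 334.7736 [506.1 -81.5   5.5]
230 300 [255 255 255] 354.51407 [ 447.4 -136.9    6.7]
249 320 [144 142 148] 317.72992 [ 464.9 -149.2   47.2]
153 320 [194 193 200] 293.5267 [490.  -67.2  46. ]
300 300 [61 57 62] 384.36575 [ 421.7 -215.3    1. ]
111 111 [ 477.42122124 -108.85658799  106.4711311 ] ((477.05169677734375, -108.48572540283203), (29.442991256713867, 8.79606819152832), 73.1164321899414)
((476.7796630859375, -109.60171508789062), (99.22706604003906, 60.664546966552734), 73.0614242553711) 6.868522345105077
```

Call:
play_rows([
  [0.3, 1.5, 0.1, 4, 0],
  [0.3, 1.5, 0.1, 8, 0],
  [0.3, 1.5, 0.1, 12, 0],
  [0.3, 1.5, 0.1, 13.4, 0],
  [0.3, 1.5, 0.1, 13.4, 0],
  [1, 1.5, 0.1, 13.4, 0],
  [1, 1.5, 0.1, 13.4, 0],
  [1, 1.5, 0.1, 13.4, 0],
  [1, 1.5, 0.1, 13.4, 0],
  [1, 1.5, 0.1, 13.4, 0],
])

```text
clock: 3.35
eef_pos: [478.3, -107.5, 96.7]
tool_rot: [3.14, 0.0, 1.275]
force: [-0.2, 0.4, 5.3]
width: 9.0
gripper_force: 58.7
```

Call:
play_rows([
  [1, 0, 0, -2, 0],
  [1, 0, 0, -4, 0],
  [1, 0, 0, -7, 0],
  [1, 0, 0, -10.5, 0],
  [1, 0, 0, -10.5, 0],
  [1, 0, 0, -10.5, 0],
])

```text
clock: 3.95
eef_pos: [478.2, -107.4, 201.4]
tool_rot: [3.139, -0.0, 1.275]
force: [-0.7, 0.5, -1.6]
width: 9.0
gripper_force: 59.0
```

```bash
python3 look.py w2
```

```text
3.95 [ 478.2 -107.4  201.4] [ 3.13919377e+00 -2.38620079e-05  1.27452261e+00] [-0.7  0.5 -1.6] 9.038052963250104
[[0.96, -0.28, -0.08, 499.48], [-0.29, -0.91, -0.28, -34.69], [0.0, 0.3, -0.96, 319.91], [0.0, 0.0, 0.0, 1.0]] mount [[-0.0, -1.0, -0.3, 75.8], [1.0, -0.0, -0.0, -0.6], [0.0, -0.3, 1.0, -118.5], [0.0, 0.0, 0.0, 1.0]]
```

View pics/w2.png

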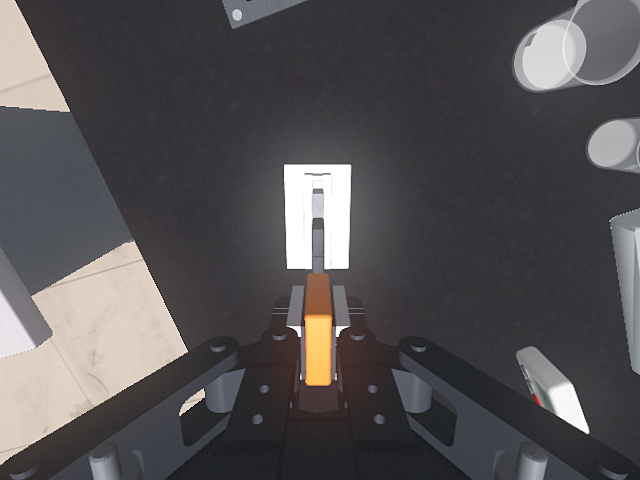

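The plate is held straight in the jaws, with the tab at (318,330), and is clear of the stand. Next I'll move close to the holder and measure it.

Call:
play_rows([
  [1, 17.1, -2.9, -1.4, -18.5],
  [1, 17.1, -2.9, -1.4, -18.5],
  [1, 17.1, -2.9, -1.4, -18.5],
  [1, 17.1, -2.9, -1.4, -18.5],
  [1, 17.1, -2.9, -1.4, -18.5],
  [1, 17.1, -2.9, -1.4, -18.5],
  [1, 17.1, -2.9, -1.4, -18.5],
  [1, 17.1, -2.9, -1.4, -18.5],
])

```text
clock: 4.8
eef_pos: [499.6, 63.1, 213.9]
tool_rot: [-3.14, 0.001, 1.595]
force: [0.2, -0.6, -0.6]
width: 8.9
gripper_force: 58.9
```

```bash
python3 look.py w3
```

```text
4.8 [499.6  63.1 213.9] [-3.14019370e+00  9.17450193e-04  1.59525918e+00] [ 0.2 -0.6 -0.6] 8.891798469109961
[[1.0, 0.02, 0.01, 497.52], [0.02, -0.95, -0.3, 139.15], [-0.0, 0.3, -0.96, 332.26], [0.0, 0.0, 0.0, 1.0]] mount [[-0.0, -1.0, -0.3, 75.9], [1.0, -0.0, -0.0, -0.4], [0.0, -0.3, 1.0, -118.5], [0.0, 0.0, 0.0, 1.0]]
```

View pics/w3.png

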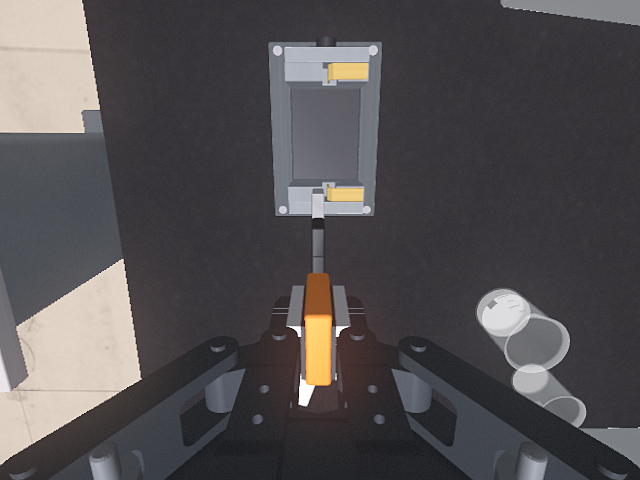

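Both slots are visible, at about (325,75) and (328,187), with the brass clips to their right (+x). I'll view an enlarged crop.

```bash
python3 - <<'E'
from h import *
z=np.load('w3.npz');P,m=world(z['d'],ctrl.calibration('wrist'),z['E'])
a=cv2.resize(z['p'][40:100,265:385],None,fx=6,fy=5,interpolation=cv2.INTER_CUBIC);b=cv2.resize(z['p'][170:225,265:385],None,fx=6,fy=5,interpolation=cv2.INTER_CUBIC)
cv2.imwrite('pics/c3.png',np.vstack([a,b])[...,::-1])
k=m&(abs(P[...,0]-503)<60)&(abs(P[...,1]-135)<85)&(np.arange(480)[:,None]<218)
def r(n,zl,zh,e=True):
    q=P[k&(P[...,2]>zl)&(P[...,2]<zh)&e];print(n,len(q),cv2.minAreaRect(q[:,:2].astype(np.float32)),np.median(q[:,2]))
r('base',2,8)
r('blocks',56,66);r('b_far',56,66,P[...,1]>140);r('b_near',56,66,P[...,1]<120)
hsv=cv2.cvtColor(z['p'],cv2.COLOR_RGB2HSV);br=(hsv[...,0]>15)&(hsv[...,0]<35)&(hsv[...,1]>90)
r('clipfar',45,70,br&(P[...,1]>140));r('clipnear',45,70,br&(P[...,1]<120))
for v in (68,72,76,82,185,188,192,196):
    print(v,[(u,round(P[v,u,0],1),round(P[v,u,1]),round(P[v,u,2])) for u in range(312,345,2)])
E
```

```text
base 6434 ((503.08642578125, 138.96243286132812), (119.92909240722656, 162.0653839111328), 0.06119569018483162) 5.8239394723835005
blocks 4481 ((503.1808776855469, 135.86920166015625), (60.45812225341797, 119.6130599975586), 1.4245960712432861) 60.70331183831564
b_far 2777 ((501.9523620605469, 184.85060119628906), (60.42074966430664, 21.72272491455078), 1.5977978706359863) 60.690174313467935
b_near 1704 ((504.1530456542969, 87.06149291992188), (60.00398254394531, 21.922317504882812), 1.5498028993606567) 60.72879544531526
clipfar 624 ((517.141845703125, 180.7957763671875), (27.65687370300293, 10.305256843566895), 1.7111252546310425) 60.701595719539796
clipnear 465 ((519.3645629882812, 92.38797760009766), (28.088058471679688, 10.540069580078125), 3.3866095542907715) 60.72737501086203
68 [(312, np.float64(491.7), 182, 61), (314, np.float64(493.2), 182, 61), (316, np.float64(494.6), 182, 61), (318, np.float64(496.0), 182, 61), (320, np.float64(497.4), 182, 61), (322, np.float64(499.0), 186, 34), (324, np.float64(500.6), 186, 35), (326, np.float64(502.1), 186, 34), (328, np.float64(503.3)
[... 3752 characters left out ...]
1), (340, np.float64(515.5), 94, 61), (342, np.float64(517.1), 94, 61), (344, np.float64(518.8), 94, 60)]
196 [(312, np.float64(495.0), 109, 164), (314, np.float64(496.0), 109, 163), (316, np.float64(497.0), 109, 163), (318, np.float64(498.0), 109, 164), (320, np.float64(499.0), 109, 164), (322, np.float64(500.0), 109, 162), (324, np.float64(503.5), 86, 35), (326, np.float64(505.1), 87, 40), (328, np.float64(506.3), 90, 56), (330, np.float64(507.9), 90, 58), (332, np.float64(509.4), 90, 60), (334, np.float64(510.9), 91, 62), (336, np.float64(512.5), 90, 60), (338, np.float64(514.1), 91, 61), (340, np.float64(515.7), 91, 61), (342, np.float64(517.2), 91, 62), (344, np.float64(518.8), 91, 61)]
```

View pics/c3.png

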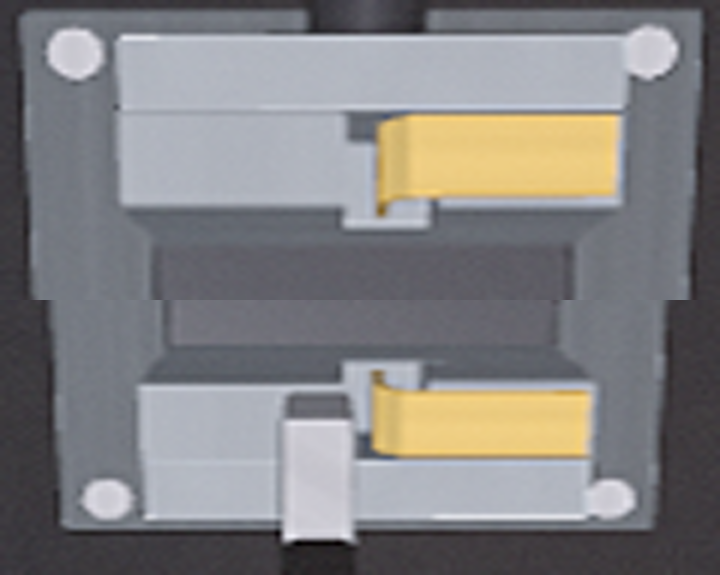

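Call:
play_rows([
  [1, 4, 0.65, 0, 0],
  [1, 7.4, 0.65, 1, 0],
  [1, 7.4, 0.65, 4, 0],
  [1, 7.4, 0.65, 6, 0],
  [1, 7.4, 0.65, 7.2, 0],
  [1, 7.4, 0.65, 7.2, 0],
  [1, 7.4, 0.65, 7.2, 0],
])

```text
clock: 5.55
eef_pos: [505.0, 138.6, 142.9]
tool_rot: [3.141, -0.0, 1.597]
force: [0.0, -0.1, -1.2]
width: 9.1
gripper_force: 58.8
```

```bash
python3 look.py w4;python3 - <<'E'
from h import *
z=np.load('w4.npz');cv2.imwrite('pics/c4.png',cv2.resize(z['p'][120:420,200:440],None,fx=2,fy=2,interpolation=cv2.INTER_CUBIC)[...,::-1])
E
```

```text
5.55 [505.  138.6 142.9] [ 3.14098905e+00 -1.13631328e-04  1.59665597e+00] [ 0.  -0.1 -1.2] 9.13813827387838
[[1.0, 0.02, 0.01, 502.57], [0.03, -0.96, -0.29, 214.47], [0.0, 0.3, -0.96, 261.33], [0.0, 0.0, 0.0, 1.0]] mount [[-0.0, -1.0, -0.3, 75.9], [1.0, -0.0, -0.0, -0.4], [0.0, -0.3, 1.0, -118.5], [0.0, 0.0, 0.0, 1.0]]
```

View pics/c4.png

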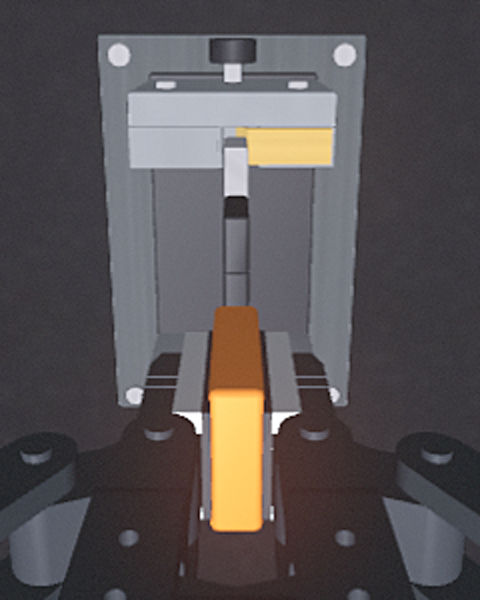

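The ear at crop (235,170) sits over the slot, whose wall is at about x=222 and clip at about 240. I'll check the offset numerically.

```bash
python3 - <<'E'
from h import *
z=np.load('w4.npz');P,m=world(z['d'],ctrl.calibration('wrist'),z['E'])
y=1.5966;t=np.array([np.cos(y),np.sin(y)]);n=np.array([np.sin(y),-np.cos(y)])
L=P[...,:2]@n;A=P[...,:2]@t;s=np.array([505.0,138.6]);print('tcp',s@n,s@t)
reg=np.zeros((480,640),bool);reg[165:220,255:380]=1
k=reg&m&(abs(P[...,2]-60.5)<3);print('block',cv2.minAreaRect(P[k][:,:2].astype(np.float32)),L[k].min(),L[k].max(),A[k].max(),np.median(P[k][:,2]))
for v in range(168,222,4):
    e=m[v]&(np.abs(P[v,:,2]-93)<6)&(abs(np.arange(640)-318)<20);b=m[v]&reg[v]&(abs(P[v,:,2]-60.5)<3)
    if b.any():print(v,'blk',L[v][b].min().round(1),L[v][b].max().round(1),end=' ')
    if e.any():print(v,'ear',L[v][e].min().round(1),L[v][e].max().round(1),'z',np.median(P[v][e][:,2]).round(1),'A',A[v][e].max().round(1),end='')
    print()
E
```

```text
tcp 508.40787960842533 125.52445161029318
block ((501.7032775878906, 184.95718383789062), (60.16987228393555, 22.26128387451172), 1.209234356880188) 476.191507802909 536.4165806085222 182.9815878570382 60.783287717451685
168 blk 476.5 536.2 
172 blk 477.3 536.3 
176 blk 477.0 536.4 
180 blk 476.7 535.6 
184 blk 476.8 536.0 
188 blk 476.4 536.0 
192 blk 476.5 536.1 192 ear 504.9 510.0 z 88.2 A 172.6
196 blk 476.2 535.8 196 ear 505.0 510.5 z 93.1 A 171.5
200 blk 476.9 536.0 200 ear 505.0 510.4 z 93.0 A 169.5
204 ear 505.0 510.5 z 92.9 A 167.4
208 ear 505.0 510.5 z 92.8 A 165.4
212 ear 505.0 510.5 z 92.6 A 163.7
216 ear 505.0 510.5 z 92.8 A 161.3
220 ear 505.1 510.5 z 98.2 A 160.6
```

Call:
play_rows([
  [1, -0.11, -0.1, 0.4, 0],
  [1, -0.11, -0.1, 0.9, 0],
  [1, -0.11, -0.1, 1.2, 0],
  [1, -0.11, -0.1, 1.4, 0],
  [1, -0.11, -0.1, 1.5, 0],
  [1, -0.11, -0.1, 1.6, 0],
  [1, -0.11, -0.1, 1.6, 0],
])

```text
clock: 6.3
eef_pos: [503.9, 138.0, 126.5]
tool_rot: [3.141, -0.0, 1.598]
force: [0.5, -0.1, -1.0]
width: 9.4
gripper_force: 58.9
```

Already about 2 mm below rest height with no force, so the ears have entered.

Call:
play_rows([
  [1, 0, 0, 0.15, 0],
  [1, 0, 0, 0.3, 0],
  [1, 0, 0, 0.4, 0],
  [1, 0, 0, 0.4, 0],
])

```text
clock: 6.7
eef_pos: [503.9, 138.1, 123.2]
tool_rot: [3.141, -0.0, 1.598]
force: [-1.0, -0.3, 6.2]
width: 9.4
gripper_force: 60.4
```

Call:
play_rows([
  [1, 0, 0, 0.15, 0],
  [1, 0, 0, 0.3, 0],
  [1, 0, 0, 0.4, 0],
  [1, 0, 0, 0.4, 0],
])

```text
clock: 7.1
eef_pos: [503.9, 138.3, 119.2]
tool_rot: [3.14, -0.0, 1.598]
force: [-0.3, 0.2, 7.5]
width: 9.4
gripper_force: 60.4
```

Call:
play_rows([
  [1, 0, 0, 0.2, 0],
  [1, 0, 0, 0.4, 0],
  [1, 0, 0, 0.6, 0],
  [1, 0, 0, 0.8, 0],
  [1, 0, 0, 0.8, 0],
])

```text
clock: 7.6
eef_pos: [503.9, 138.3, 111.1]
tool_rot: [3.14, -0.0, 1.598]
force: [-1.7, 1.5, 5.5]
width: 9.1
gripper_force: 60.2
```

Call:
play_rows([
  [1, 0, 0, 0.2, 0],
  [1, 0, 0, 0.4, 0],
  [1, 0, 0, 0.5, 0],
  [1, 0, 0, 0.6, 0],
  [1, 0, 0, 0.6, 0],
])

```text
clock: 8.1
eef_pos: [503.9, 138.3, 105.3]
tool_rot: [3.14, -0.0, 1.598]
force: [-0.8, 0.0, 8.2]
width: 9.2
gripper_force: 60.4
```

Expected floor is at TCP z of about 102.7, so small steps now.

Call:
play_rows([
  [1, 0, 0, 0.1, 0],
  [1, 0, 0, 0.2, 0],
  [1, 0, 0, 0.2, 0],
])

```text
clock: 8.4
eef_pos: [503.9, 138.3, 103.3]
tool_rot: [3.14, -0.0, 1.598]
force: [-0.8, 0.2, 8.2]
width: 9.3
gripper_force: 60.4
```

Call:
play_rows([
  [1, 0, 0, 0.05, 0],
  [1, 0, 0, 0.1, 0],
  [1, 0, 0, 0.1, 0],
])

```text
clock: 8.7
eef_pos: [503.9, 138.3, 102.7]
tool_rot: [3.14, -0.0, 1.598]
force: [-0.9, 0.2, 11.3]
width: 9.3
gripper_force: 61.0
```

Call:
play_rows([
  [1, 0, 0, 0.05, 0],
  [1, 0, 0, 0.1, 0],
  [1, 0, 0, 0.1, 0],
])

```text
clock: 9.0
eef_pos: [503.9, 138.3, 102.6]
tool_rot: [3.14, -0.0, 1.598]
force: [-4.2, -0.7, 20.9]
width: 9.1
gripper_force: 62.5
```

Hard floor reached: 1 mm more command gave no motion and about 10 N more. I'll relieve the press, let go and rise.

Call:
play_rows([
  [1, 0, 0, -0.1, 0],
  [1, 0, 0, -0.1, 0],
  [0.4, 0, 0, -0.1, 0],
  [0.4, 0, 0, -0.1, 0],
  [0.4, 0, 0, -0.1, 0],
  [0.4, 0, 0, -0.1, 0],
  [0.4, 0, 0, -0.1, 0],
])

```text
clock: 9.7
eef_pos: [503.5, 137.8, 101.3]
tool_rot: [-3.141, 0.0, 1.598]
force: [0.3, 0.1, 0.7]
width: 51.3
gripper_force: 0.0
```

Call:
play_rows([
  [0.4, 0, 0, -1, 0],
  [0.4, 0, 0, -3, 0],
  [0.4, 0, 0, -6, 0],
  [0.4, 0, 0, -10, 0],
  [0.4, -4, 0, -12, 0],
  [0.4, -7, 0, -12, 0],
  [0.4, -7, 0, -12, 0],
  [0.4, -7, 0, -12, 0],
])

```text
clock: 10.5
eef_pos: [505.5, 67.3, 222.1]
tool_rot: [3.141, -0.0, 1.596]
force: [-0.2, -0.2, 0.4]
width: 51.0
gripper_force: 0.0
```

```bash
python3 look.py w5;python3 - <<'E'
from h import *
z=np.load('w5.npz');P,m=world(z['d'],ctrl.calibration('wrist'),z['E'])
cv2.imwrite('pics/c5.png',cv2.resize(z['p'][20:280,220:420],None,fx=2.3,fy=2.3,interpolation=cv2.INTER_CUBIC)[...,::-1])
r=lambda c,w:m&(abs(P[...,0]-502.8)<2.3)&(abs(P[...,1]-c)<w)&(P[...,2]>40)
for c in (92,93.5,178,179.5):
    k=m&(abs(P[...,0]-(502.9-(c-136)*.025))<2)&(abs(P[...,1]-c)<2);print(c,k.sum(),np.percentile(P[k][:,2],[10,50,90]).round(1))
k=m&(abs(P[...,1]-136)<20)&(abs(P[...,0]-503)<8)&(P[...,2]>85);print('tab',np.percentile(P[k],[3,50,97],axis=0).round(1))
E
```

```text
10.5 [505.5  67.3 222.1] [ 3.14085204e+00 -2.02821757e-04  1.59583281e+00] [-0.2 -0.2  0.4] 50.969232143819625
[[1.0, 0.02, 0.01, 503.09], [0.02, -0.96, -0.29, 143.2], [0.0, 0.29, -0.96, 340.57], [0.0, 0.0, 0.0, 1.0]] mount [[-0.0, -1.0, -0.3, 75.9], [1.0, -0.0, -0.0, -0.4], [0.0, -0.3, 1.0, -118.5], [0.0, 0.0, 0.0, 1.0]]
92 16 [52.2 52.9 53.5]
93.5 21 [52.8 53.2 53.6]
178 30 [51.7 52.7 53.3]
179.5 32 [51.8 52.8 53.3]
tab [[498.2 123.3 111.1]
 [503.  137.5 112.7]
 [507.8 151.2 114. ]]
```

View pics/c5.png

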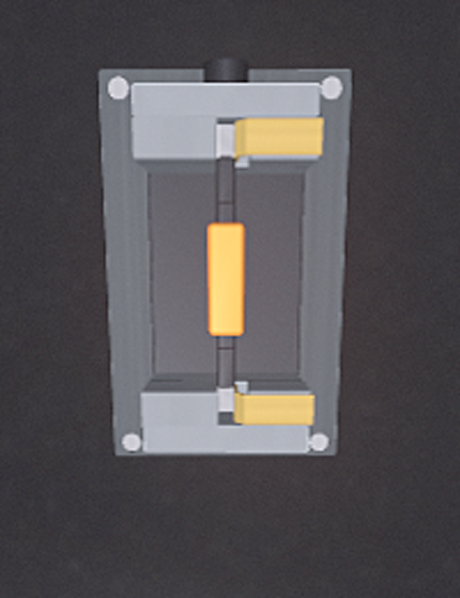

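The plate is seated: the ears are in both slots (crop (225,140) and (225,400)), their tops are level at about 53 mm, and the tab top is at about 112.7 mm, as expected. I'll hand it in.

```bash
python3 -c "
from cell import ctrl
print(ctrl.finish_job())"
```

```text
the job is handed in; nothing more can be done
None
```

The filter plate is seated in the holder with both ears on the slot floors (highest pressing force read about 21 N), the gripper has let go and is clear, and the job was handed in at about 10.6 s.

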